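Stack the insulating collar and contact ring on a tilted work holder

TASK

Get the sensor head ready for soldering: thread the white insulating collar down the steel post of the tilted black work holder until it sits flat on the black face, then thread the brass contact ring down on top of it, also fully home. Guide each ring down with the gripper instead of letting it drop, let go of both at the end, and leave the spare black ring and everything else where it is.

Things in the scene. Friction and masses are not known exactly. Their poses are not given: they have to be found in the camera images.
- collar: white plastic collar, the first ring: a plain tube 42 mm outside, 16 mm bore, 20 mm high, 40 g (may vary). Origin at its centre (mid-height, on its axis); z along its axis. Lies flat on the blue pad at the start.
- contact: brass contact ring, the second ring: a plain tube 36 mm outside, 16 mm bore, 16 mm high, 60 g (may vary). Origin at its centre (mid-height, on its axis); z along its axis. Lies flat on the blue pad at the start.
- spare: black plastic spare ring, 39 mm outside, 16 mm bore, 14 mm high, on the blue pad; not used, leave it. Origin at its centre.
- pad: blue component pad, fixed, 150 mm (its x) by 280 mm (its y), 6 mm thick; origin at the centre of its underside, on the table. The three rings stand on it in a row along its y, in any order, centres at least 65 mm apart.
- post_foot (a point): where the holder's post leaves the black face: on the post's axis, in the plane of the face. z points up along the post, square to the face; y is level. Post and face lean 23 to 37 degrees from vertical towards their own -x (roughly towards the robot), differently each run. The collar is home with its centre 10 mm above this point along the post, the brass ring with its centre 28 mm above it.
- post_tip (a point): the tip of that steel post, on its axis, 52 mm from post_foot. The post is 12 mm in diameter, its last 11 mm tapering to 5 mm at the tip.
- holder: work holder's base, fixed to the table: dark steel disc 100 mm across, 14 mm thick; origin at the centre of its underside. A column on it carries, by a ball joint 85 mm above the table, a round black puck 84 mm across and 25 mm thick, whose upper face bears the post. The joint is clamped: it holds over 100 N at the post. A small black clamp knob stands out on the column's +y side.
- flux: bystander: small bottle with red cap, 34 mm in diameter, 75 mm high; origin at the centre of its underside.
- wool_pot: bystander: steel pot of brass wool, 76 mm in diameter, 35 mm high; origin at the centre of its underside.
- housing: bystander: flat grey and white sensor housing, 65 x 105 x 25 mm; origin at the centre of its underside.
- driver: bystander: small screwdriver with red handle, 150 mm long, lying on the table along its x.
- tin: bystander: flat closed metal tin, 60 mm in diameter, 22 mm high; origin at the centre of its underside.
Mind the look-alikes: they are no part of the job. Leave any red or turquoise look-alike of the contact alone.

How it is judged (in metres and radians):
On the way, in this order (a step that is already met when the one before it is completed fails the run):
1. the white collar is fully home on the holder's face (z of collar in the frame of post_foot between 0.006 and 0.013 m and x of collar in the frame of post_foot between -0.005 and 0.005 m and y of collar in the frame of post_foot between -0.005 and 0.005 m and angle between the z axis of collar and the z axis of post_foot, either way round below 0.12 rad), for 0.2 s.
2. the brass ring is fully home on the collar (all of step 1 and z of contact in the frame of post_foot between 0.024 and 0.031 m and x of contact in the frame of post_foot between -0.005 and 0.005 m and y of contact in the frame of post_foot between -0.005 and 0.005 m and angle between the z axis of contact and the z axis of post_foot, either way round below 0.12 rad), for 0.2 s.
At the end, for the whole second after the job is handed in: The white collar is on the post with its underside within 3 mm of the black face and the brass ring is on the post within 3 mm of fully home upon it (centres 10 and 28 mm up the post from post_foot), each centred within 5 mm and square to the post within 7 degrees, both released and at rest (all of step 2 and linear speed of each of collar, contact below 0.02 m/s and contact force between the fingers and collar below 0.05 N and contact force between the fingers and contact below 0.05 N); the robot touches nothing.
It fails at once if a ring drops freely down the post (faster than 0.3 m/s near the post without the fingers touching it) ((distance between collar and post_foot below 0.065 m and linear speed of collar above 0.3 m/s and contact force between the fingers and collar below 0.05 N) or (distance between contact and post_foot below 0.065 m and linear speed of contact above 0.3 m/s and contact force between the fingers and contact below 0.05 N)).
It fails at once if the spare ring, bottle, pot, housing, screwdriver or tin is moved more than 30 mm or tipped over (distance of any of spare, flux, wool_pot, housing, driver, tin from where it was at the start of the episode above 0.03 m or angle between any of spare, flux, wool_pot, housing, tin's own z axis and vertical above 0.6 rad).
It also fails if it takes over 59 s, if anything falls off the work surface, if the arm or the gripper's body presses on something with over 40 N, if the wrist force passes 120 N, or if a joint passes its speed limit or range.

ROBOT

A 6-joint arm with a two-finger parallel gripper is mounted at the origin on the work surface. World frame = base frame: x ahead of the robot, y to its left, z up, the work surface at z = 0. Lengths are in m, angles in degrees, forces in N, time in s.
With the tool pointing down it reaches from about 0.375 to 0.75 m from the base axis. Payload 9 kg.
Tool frame: the origin (TCP) lies where the fingers leave the gripper's body, on its centre line; the fingertips stand 73 mm ahead of it and the grasp point (between the pads) lies 54 mm ahead of it (robot.tip_reach is the distance from the TCP to the fingertips, in m); z points along the fingers, y is the direction in which the jaws open and shut (so a half turn about z gives the same grasp; the last joint's range is limited). The gripper opens to 85 mm and grips with 20 to 120 N. Pads are 22 mm wide; open, the fingers measure 114 mm over their backs; the gripper's body (76 mm by 85 mm) begins 54 mm behind the grasp point. The pads swing forward as they close: fully open they stand 13 mm farther back than shut.
Start: joints at [-76.874, 5.964, 5.575, 89.605, 0, 77.527], TCP at [0.259, -0.541, 0.304] pointing down, gripper open.
Joint ranges: [-171.21, 171.21], [-48.23, 106.86], [-62.78, 66.21], [-105.2, 120.99], [-86.42, 89.51], [-180, 180]. Speed limits (degrees/s): [127.2, 127.2, 147.25, 180, 180, 180].

INTERFACE

Orientations are given as [roll, pitch, yaw] about the fixed x, y, z axes, in that order (R = Rz(yaw) Ry(pitch) Rx(roll)).
In Python, from plant import robot gives the robot as it stands. Calls block until the motion is done:
- robot.move_pose(position, orientation): joint-space move of the TCP to a pose.
- robot.line_to(position, vel=0.15, rotation=None, guard=None): straight line of the TCP; rotation=None keeps the orientation; vel is the mean speed in m/s. With guard (N) it stops when the force on the tool has changed by that much, and returns True; else False.
- robot.goto_joints(angles): joint-space move.
- robot.set_gripper(opening): finger opening in m; the grip force is fixed at half the most; returns when the fingers have stopped.
- robot.pause(seconds).
- robot.ik(position, orientation): joint angles nearest the present ones, or None.
- robot.observe(): the state.
- robot.grab_frame(name): name is "side" or "top"; returns the picture (480x640x3 uint8, blue, green, red); there is no depth.
- robot.get_calibration(name): a dict with "vertical_fov" (degrees; the focal length in pixels is half the picture's height over the tangent of half this angle, whatever the lens; pixels are square), "cx", "cy" (the principal point, pixels), "rvec" (rotation vector, rad) and "tvec" (3), from world to camera coordinates, as OpenCV has them. Camera axes: x right, y down, z forward; pixel columns grow to the right and rows downward; lengths in m; the calibration is good to about 2 mm. A picture is of the moment at which its call begins. get_calibration takes no time and is no camera call.
A pose or a line that the arm cannot do raises robot.IKError and nothing moves.
- robot.job_done(): hands the job in, once; it reports no verdict.
The state is a dict: "time": time; "q": joint angles; "qvel": joint speeds; "joint_torque": joint torques, N m; "tool_pos": TCP position; "tcp_rot": TCP orientation; "ft_force": force on the tool from outside, world axes, zero at the start; "torque": the same for the moment, N m; "gripper_width": finger opening in m.
Only numpy, scipy, OpenCV 4.12 (cv2) and the standard library are available. Lean on these libraries where they do the work, as an engineer would, in place of code of your own. Each camera call takes 0.05 s, during which the arm holds its last target. There are 200 camera calls.

## Working session

There is one attempt and no reset: what is moved stays moved. The work goes in short steps, each a Python script; the robot and the scene stay as the last script left them, time stands still between calls to the robot, and variables do not carry over. Pictures are saved under pics/ and viewed, about 8 in all and at most 12, crops included, and the job is handed in when it is done.

```bash
ls; mkdir -p pics
python3 - <<'E'
from plant import robot
import cv2
for n in("side","top"):
    print(n,robot.get_calibration(n)); cv2.imwrite(f"pics/{n}0.png",robot.grab_frame(n))
print(robot.observe())
E
```

```text
pics
side {'vertical_fov': 54.12741048712336, 'cx': 320.31556658485556, 'cy': 240.5108505383076, 'rvec': array([ 0.87665033, -2.34295797,  1.25683487]), 'tvec': array([0.48587431, 0.27467859, 0.7572209 ])}
top {'vertical_fov': 46.03576623113684, 'cx': 308.23288171676404, 'cy': 241.45805258966925, 'rvec': array([ 2.19532527, -2.14712735,  0.05572587]), 'tvec': array([0.09292499, 0.56088362, 1.09479686])}
{'time': 0.1, 'q': array([-7.68737174e+01,  5.99501979e+00,  5.53086764e+00,  8.96043775e+01,
       -6.67104501e-04,  7.75267339e+01]), 'qvel': array([ 0.12323021,  0.0281971 ,  0.08137084, -0.04764259, -0.01171678,
       -0.02411293]), 'joint_torque': array([ 8.05756717e-03, -5.58208179e+01,  5.04719388e+01,  1.30021854e-02,
       -1.22648062e-04,  1.93862155e-05]), 'tool_pos': array([ 0.25920331, -0.54088309,  0.30319562]), 'tcp_rot': array([-1.79932944e+02, -1.41499611e-02,  2.55995409e+01]), 'ft_force': array([0.32244047, 0.77106519, 0.0824353 ]), 'torque': array([0.08247552, 0.01364751, 0.02216893]), 'gripper_width': 0.08533056591999064}
```

View pics/top0.png

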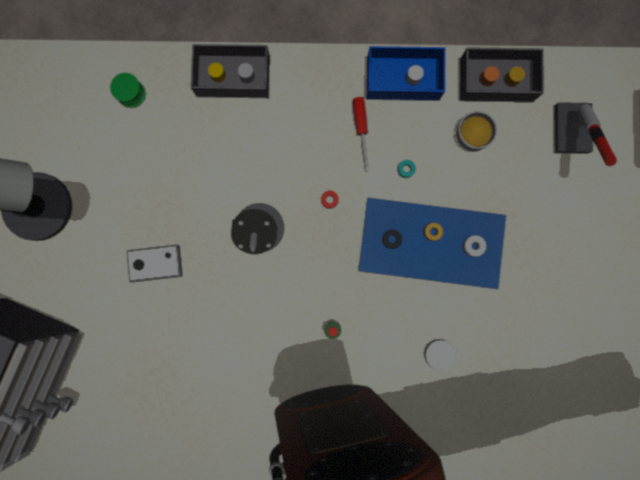

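View pics/side0.png

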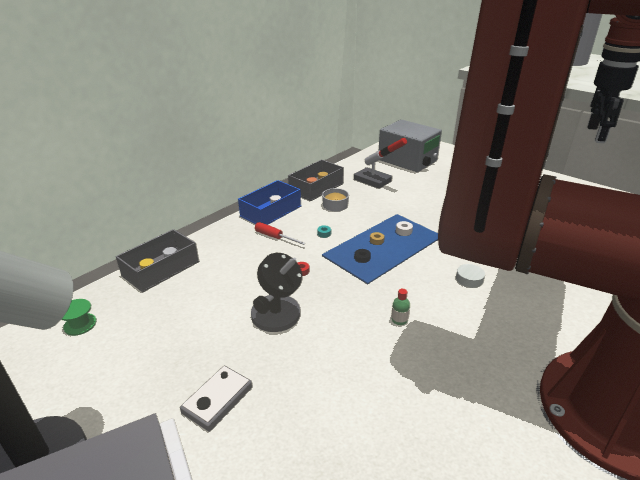

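The top view shows the collar at about (475,245), brass at (433,231), spare at (392,239), and the holder puck at (255,230) with the post pointing down-image. The side view shows the holder at (280,275) with the post at (290,266). Next I'll zoom in on the holder and locate the rings.

```bash
cat > h.py <<'E'
import numpy as np, cv2
from plant import robot
CAL={n:robot.get_calibration(n) for n in("side","top")}
def cam(n):
    c=CAL[n]; f=240/np.tan(np.radians(c["vertical_fov"]/2)); K=np.array([[f,0,c["cx"]],[0,f,c["cy"]],[0,0,1.]])
    R=cv2.Rodrigues(c["rvec"])[0]; return K,R,np.array(c["tvec"])
def ray(n,uv):
    K,R,t=cam(n); d=R.T@np.linalg.inv(K)@[uv[0],uv[1],1]; return -R.T@t,d/np.linalg.norm(d)
def onplane(n,uv,z):
    o,d=ray(n,uv); return o+d*(z-o[2])/d[2]
def tri(us,ut):
    A=[];b=[]
    for n,u in(("side",us),("top",ut)):
        o,d=ray(n,u); P=np.eye(3)-np.outer(d,d); A.append(P); b.append(P@o)
    x=np.linalg.solve(sum(A),sum(b)); return x,[np.linalg.norm(Pi@x-bi) for Pi,bi in zip(A,b)]
def proj(n,p):
    K,R,t=cam(n); q=K@(R@np.asarray(p)+t); return q[:2]/q[2]
E
cat > a.py <<'E'
from h import *
T=cv2.imread("pics/top0.png"); S=cv2.imread("pics/side0.png")
def blob(I,n,m,roi,z):
    x0,y0,x1,y1=roi; M=np.zeros(I.shape[:2],np.uint8); M[y0:y1,x0:x1]=m[y0:y1,x0:x1]*255
    c=max(cv2.findContours(M,cv2.RETR_EXTERNAL,cv2.CHAIN_APPROX_NONE)[0],key=cv2.contourArea)
    (u,v),wh,_=cv2.minAreaRect(c); mm=cv2.moments(c); u2,v2=mm["m10"]/mm["m00"],mm["m01"]/mm["m00"]
    print(n,(u,v),wh,(u2,v2),onplane(n,(u2,v2),z)); 
for n,I,rw,rb in(("top",T,(455,225,495,265),(415,215,450,250)),("side",S,(392,217,416,240),(366,228,388,248))):
    h,s,v=[a.astype(int) for a in cv2.split(cv2.cvtColor(I,cv2.COLOR_BGR2HSV))]
    # collar top z=.026, brass top z=.022
    blob(I,n,(s<70)&(v>110),rw,.026 if n=="top" else .016)
    blob(I,n,(h>8)&(h<35)&(s>70),rb,.022 if n=="top" else .014)
a=cv2.resize(T[195:265,220:290],None,fx=8,fy=8,interpolation=cv2.INTER_CUBIC)[:,:400]
a=cv2.resize(T[202:262,228:288],(400,400),interpolation=cv2.INTER_CUBIC)
b=cv2.resize(S[245:335,240:315],(400,480),interpolation=cv2.INTER_CUBIC)
o=np.zeros((480,800,3),np.uint8); o[:400,:400]=a; o[:,400:]=b
o=cv2.convertScaleAbs(o,alpha=1.6,beta=10)
cv2.imwrite("pics/crop1.png",o)
E
python3 a.py
```

```text
top (475.5, 245.5) (19.0, 19.0) (475.58767507002796, 245.32156862745094) [ 0.55780719 -0.2223424   0.026     ]
top (433.5, 231.0) (16.0, 17.0) (433.3062271062271, 231.17948717948715) [ 0.58426791 -0.14064863  0.022     ]
side (404.0, 228.0) (14.0, 16.0) (404.17534246575343, 227.76803652968036) [ 0.55840651 -0.22405529  0.016     ]
side (376.5, 238.0) (12.0, 13.0) (376.416, 237.916) [ 0.58610065 -0.14198084  0.014     ]
```

View pics/crop1.png

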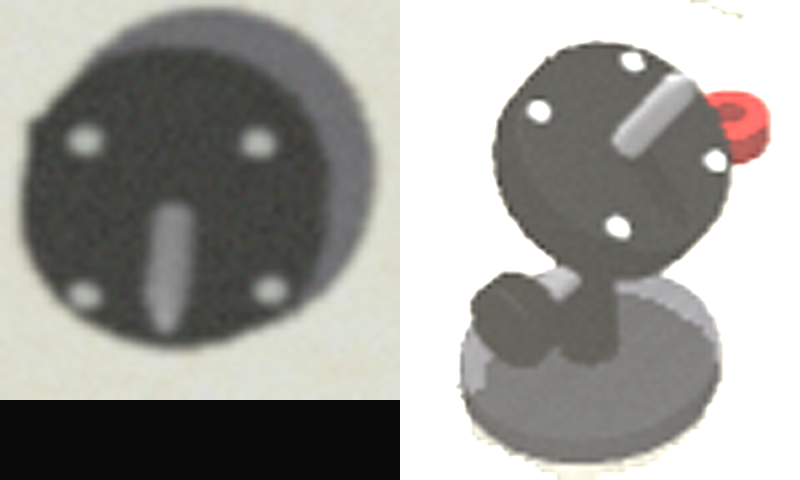

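The crop shows four screw dots around the post in both views: top (86,141), (258,143), (85,295), (270,291) and side (540,110), (632,62), (618,227), (716,160). Triangulating those gives the face plane and centre. The post tip gives an independent check.

```bash
cat > b.py <<'E'
from h import *
T=cv2.imread("pics/top0.png"); S=cv2.imread("pics/side0.png")
def cen(I,u,v,r=4):
    u0,v0=int(round(u)),int(round(v)); g=cv2.cvtColor(I,6)[v0-r:v0+r+1,u0-r:u0+r+1].astype(float)
    w=np.clip(g-(np.percentile(g,50)+15),0,None); y,x=np.mgrid[v0-r:v0+r+1,u0-r:u0+r+1]; return (w*x).sum()/w.sum(),(w*y).sum()/w.sum()
t=lambda a,b:(228+(a+.5)/6.6667-.5,202+(b+.5)/6.6667-.5)
s=lambda a,b:(240+(a-400+.5)/5.3333-.5,245+(b+.5)/5.3333-.5)
pt=[(86,141),(258,143),(85,295),(270,291)]; ps=[(540,110),(632,62),(618,227),(716,160)]
P=[]
for a,b in zip(pt,ps):
    ua,ub=cen(T,*t(*a)),cen(S,*s(*b),r=3); print(np.round([*t(*a),*ua,*s(*b),*ub],1))
    x,e=tri(ub,ua); P.append(x); print(np.round(x,4),np.round(e,4))
P=np.array(P); c=P.mean(0); U,D,V=np.linalg.svd(P-c); n=V[2]*np.sign(V[2][2])
print("c",c,"n",n,"tilt",np.degrees(np.arccos(n[2])),"D",D, "diag",np.linalg.norm(P[0]-P[3]),np.linalg.norm(P[1]-P[2]))
print("leandir",np.degrees(np.arctan2(-n[1],-n[0])))
tip,e=tri(s(688,84),t(167,328)); print("tip",tip,e,"vs",c+.052*n)
for k,p in(("foot",c),("tip",c+.052*n),("joint",c-.03*n)):
    a=proj("top",p);b=proj("side",p); print(k,(a-[228,202])*6.667,(b-[240,245])*5.333+[400,0],p)
d,_=tri(s(625,148),t(173,208));print("foot eye",d)
# base disc in side and top, at z=.014
E
python3 b.py
```

```text
[240.5 222.7 240.3 222.7 265.8 265.2 265.6 265.3]
[0.5813 0.2245 0.1373] [0.0003 0.0003]
[266.3 223.  266.3 223.  283.1 256.2 283.7 255.1]
[0.5815 0.1781 0.1355] [0.0001 0.0001]
[240.3 245.8 238.2 248.1 280.5 287.2 280.5 287.1]
[0.5375 0.2308 0.113 ] [0.0007 0.0007]
[268.1 245.2 268.9 245.9 298.8 274.6 299.3 275.1]
[0.5433 0.1757 0.1052] [0.0007 0.0007]
c [0.56088167 0.20228186 0.12274535] n [-0.55359444 -0.11626617  0.82463045] tilt 34.44895750920396 D [0.05163059 0.04890654 0.00345661] diag 0.06968852355047318 0.07219449087550826
leandir 11.860903098764371
tip [0.5313803  0.19929837 0.15809074] [np.float64(0.001593988119064157), np.float64(0.0015939881190639373)] vs [0.53209475 0.19623602 0.16562613]
foot [168.61126473 219.32322051] [627.47094295 136.02562025] [0.56088167 0.20228186 0.12274535]
tip [168.6150718  316.18887313] [694.51031037  59.14690131] [0.53209475 0.19623602 0.16562613]
joint [168.6092176  167.23685265] [591.23375242 177.58133435] [0.5774895  0.20576984 0.09800644]
foot eye [0.56471923 0.20223527 0.1166297 ]
```

The lower dots' centroids were contaminated by the bright table, so I'll use a smaller window.

```bash
sed -i 's/cen(T,\*t(\*a))/cen(T,*t(*a),r=RT)/; s/r=3); print/r=2); print/; s/^P=\[\]/P=[]; import sys; RT=int(sys.argv[1])/' b.py; sed -i 's/(np.percentile(g,50)+15)/(g.min()+15)/' b.py; python3 b.py 2; python3 b.py 3 | grep -E "^c|diag|tip"
```

```text
[240.5 222.7 240.3 222.6 265.8 265.2 265.7 265.3]
[0.5813 0.2245 0.1373] [0.0003 0.0003]
[266.3 223.  266.3 223.1 283.1 256.2 283.1 256. ]
[0.582  0.1786 0.1332] [0.0004 0.0004]
[240.3 245.8 240.  246.1 280.5 287.2 280.4 287.1]
[0.5412 0.228  0.1093] [0.0004 0.0004]
[268.1 245.2 268.2 245.1 298.8 274.6 298.8 274.7]
[0.5443 0.1766 0.1062] [0.0003 0.0003]
c [0.56219757 0.20192205 0.12151239] n [-0.5763608  -0.08338716  0.81292977] tilt 35.61682614116508 D [4.89071273e-02 4.76622927e-02 3.77855060e-05] diag 0.06806131686459611 0.06839077279487399
leandir 8.232358774893429
tip [0.5313803  0.19929837 0.15809074] [np.float64(0.001593988119064157), np.float64(0.0015939881190639373)] vs [0.53222681 0.19758592 0.16378474]
foot [170.62880097 214.91189016] [625.72129585 136.89223254] [0.56219757 0.20192205 0.12151239]
tip [164.2923385  316.00486845] [691.63443284  65.26106601] [0.53222681 0.19758592 0.16378474]
joint [174.03935088 160.49940842] [590.17919335 175.51764743] [0.57948839 0.20442366 0.0971245 ]
foot eye [0.56471923 0.20223527 0.1166297 ]
c [0.56185426 0.20216893 0.12183931] n [-0.56051516 -0.10115216  0.82194342] tilt 34.72018621081606 D [0.04967407 0.04772275 0.0008445 ] diag 0.06811636683641277 0.06944922408883665
tip [0.5313803  0.19929837 0.15809074] [np.float64(0.001593988119064157), np.float64(0.0015939881190639373)] vs [0.53270747 0.19690902 0.16458037]
tip [166.58160162 314.0204535 ] [691.91143245  61.89025693] [0.53270747 0.19690902 0.16458037]
```

```bash
cat > ov.py <<'E'
from h import *
def overlay(T,S,out,c,n,extra=()):
    up=lambda I,x,y,w,h,k:cv2.resize(I[y:y+h,x:x+w],None,fx=k,fy=k,interpolation=cv2.INTER_CUBIC)
    k=8; o=np.hstack([up(T,230,200,48,72,k),up(S,255,245,52,72,k)])
    y=np.cross(n,[1,0,0]); y/=np.linalg.norm(y); x=np.cross(y,n); th=np.linspace(0,2*np.pi,60)
    def draw(P,col):
        for nm,x0,y0,off in(("top",230,200,0),("side",255,245,48*k)):
            q=np.array([((proj(nm,p)-[x0,y0]+.5)*k-.5+[off,0]) for p in P])
            q=q[(q[:,0]>=off)&(q[:,0]<(off or 0)+(48 if off==0 else 52)*k)]
            if len(q): cv2.polylines(o,[np.round(q).astype(int)],len(P)==60,col,1)
    circ=lambda h,r:[c+n*h+r*(np.cos(a)*x+np.sin(a)*y) for a in th]
    draw([c,c+.052*n],(0,255,255)); draw(circ(0,.042),(0,255,0)); draw(circ(.041,.006),(255,0,255)); draw(circ(0,.006),(255,0,255)); draw(circ(.052,.0025),(0,0,255))
    for e in extra: draw(e,(255,128,0))
    cv2.imwrite(out,o)
E
python3 - <<'E'
from ov import *
c=np.array([0.56219757,0.20192205,0.12151239]);n=np.array([-0.5763608,-0.08338716,0.81292977])
th=np.linspace(0,2*np.pi,60); j=c-n*(c[2]-.085)/n[2]; print(j)
overlay(cv2.imread("pics/top0.png"),cv2.imread("pics/side0.png"),"pics/ov1.png",c,n,[[ [j[0]+.05*np.cos(a),j[1]+.05*np.sin(a),.014] for a in th]])
E
```

```text
[0.58808457 0.20566735 0.085     ]
```

View pics/ov1.png

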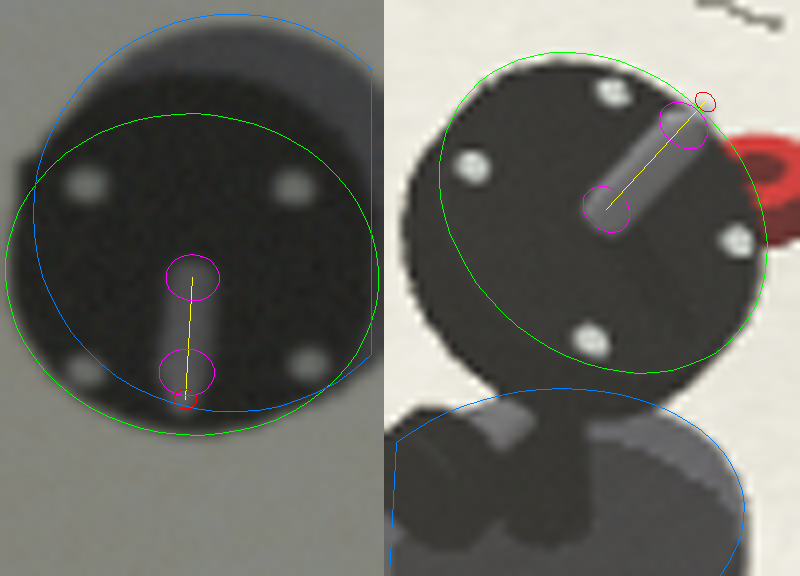

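The overlay shows predicted face, post and base outlines matching within about 1 px. In the side view the post sits about 0.5 px down-right of the drawn axis. That's good enough to start, and I'll correct it relative to the held ring. Next is a check of which poses are reachable.

```bash
cat >> h.py <<'E'
from scipy.spatial.transform import Rotation as Ro
n0=np.array([-0.5763608,-0.08338716,0.81292977]); c0=np.array([0.5614,0.2018,0.1209])
COL=np.array([.5580,-.2232]); BRA=np.array([.5850,-.1412])
def place_rot(jaw,flip=1,n=n0):   # tool z=-n ; jaw 'y' level or 'x'
    z=-n; lev=np.cross([0,0,1],n); lev/=np.linalg.norm(lev)
    y=lev if jaw=='y' else np.cross(z,lev)
    y=y*flip; x=np.cross(y,z); return Ro.from_matrix(np.stack([x,y,z],1)).as_euler('xyz',degrees=True)
E
python3 - <<'E'
from h import *
print(robot.tip_reach)
for yaw in(83.3,-96.7,-6.7,173.3):
    for nm,p in(("c",COL),("b",BRA)):
        print(nm,yaw,[None if q is None else np.round(q).astype(int) for q in (robot.ik([*p,z],[180,0,yaw]) for z in(.08,.2))])
for j in'yx':
    for f in(1,-1):
        r=place_rot(j,f); print(j,f,np.round(r,1),[None if q is None else np.round(q).astype(int) for q in (robot.ik(list(c0+n0*h),list(r)) for h in(.08,.15,.2))])
E
```

```text
0.0726
c 83.3 [array([-34,  11, -13,  66,   0,  62]), array([-34,   6,  -5,  79,   0,  62])]
b 83.3 [array([-26,  11, -12,  67,   0,  71]), array([-26,   7,  -5,  79,   0,  71])]
c -96.7 [array([ -34,   11,  -13,   66,    0, -118]), array([ -34,    6,   -5,   79,    0, -118])]
b -96.7 [array([ -26,   11,  -12,   67,    0, -109]), array([ -26,    7,   -5,   79,    0, -109])]
c -6.7 [array([-34,  11, -13,  66,   0, 152]), array([-34,   6,  -5,  79,   0, 152])]
b -6.7 [array([-26,  11, -12,  67,   0, 161]), array([-26,   7,  -5,  79,   0, 161])]
c 173.3 [array([-34,  11, -13,  66,   0, -28]), array([-34,   6,  -5,  79,   0, -28])]
b 173.3 [array([-26,  11, -12,  67,   0, -19]), array([-26,   7,  -5,  79,   0, -19])]
y 1 [180.  -35.6   8.2] [array([  7, -43, -54,  44,   1, 179]), None, None]
y -1 [-180.    35.6 -171.8] [array([  7, -43, -54,  44,   1,  -1]), None, None]
x 1 [-144.4    0.   -81.8] [array([  7, -43, -54,  44,   1, -91]), None, None]
x -1 [144.4   0.   98.2] [array([  7, -43, -54,  44,   1,  89]), None, None]
```

Run:
```python
from h import *
lev=np.cross([0,0,1],n0); lev/=np.linalg.norm(lev)
for a in(0,5,10,15,20,25,30,35):
    R=Ro.from_rotvec(-np.radians(a)*lev)
    M=R.as_matrix()@Ro.from_euler('xyz',place_rot('y',-1),degrees=True).as_matrix()
    e=list(Ro.from_matrix(M).as_euler('xyz',degrees=True)); d=M[:,2]
    out=[]
    for h in(.01,.03,.05,.06,.07,.09):
        q=robot.ik(list(c0+n0*h-d*.062),e); out.append('None' if q is None else str(np.round(q).astype(int)))
    print(a,np.round(d,2),out)
```

```text
0 [ 0.58  0.08 -0.81] ['[  7 -42 -53  43   1  -1]', '[  7 -45 -54  46   1  -1]', '[  7 -48 -54  49   1  -1]', 'None', 'None', 'None']
5 [ 0.5   0.07 -0.86] ['[  7 -35 -47  47   1  -1]', '[  7 -38 -47  50   1  -1]', '[  7 -41 -47  53   1  -1]', '[  7 -42 -47  54   1  -1]', '[  7 -43 -47  55   1  -1]', '[  7 -46 -47  58   1  -1]']
10 [ 0.43  0.06 -0.9 ] ['[  7 -28 -41  52   1  -1]', '[  7 -31 -41  54   1  -1]', '[  7 -33 -41  57   1  -1]', '[  7 -35 -41  58   1  -1]', '[  7 -36 -41  59   1  -1]', '[  7 -38 -41  62   1  -1]']
15 [ 0.35  0.05 -0.94] ['[  7 -21 -34  57   0  -1]', '[  7 -24 -34  59   0  -1]', '[  7 -27 -35  61   0  -1]', '[  7 -28 -35  62   0  -1]', '[  7 -29 -35  64   0  -1]', '[  7 -31 -35  66   0  -1]']
20 [ 0.27  0.04 -0.96] ['[  7 -15 -28  62   0  -1]', '[  7 -17 -28  64   0  -1]', '[  7 -20 -28  66   0  -1]', '[  7 -21 -28  67   0  -1]', '[  7 -22 -28  68   0  -1]', '[  7 -24 -28  70   0  -1]']
25 [ 0.18  0.03 -0.98] ['[  7  -9 -21  67   0  -1]', '[  7 -11 -22  69   0  -1]', '[  7 -13 -22  71   0  -1]', '[  7 -14 -22  72   0  -1]', '[  7 -16 -22  73   0  -1]', '[  7 -18 -22  75   0  -1]']
30 [ 0.1   0.01 -1.  ] ['[  7  -2 -15  72   0  -1]', '[  7  -5 -15  74   0  -1]', '[  7  -7 -16  75   0  -1]', '[  7  -8 -16  76   0  -1]', '[  7  -9 -16  77   0  -1]', '[  7 -11 -16  79   0  -1]']
35 [ 0.01  0.   -1.  ] ['[ 7  4 -8 77  0 -1]', '[ 7  2 -9 79  0 -1]', '[ 7  0 -9 80  0 -1]', '[  7  -2 -10  81   0  -1]', '[  7  -3 -10  82   0  -1]', '[  7  -5 -10  84   0  -1]']
```

A tool tilted 10° about the jaw axis from the post axis reaches every height. So I'll grasp with that same relative tilt, touching the pad first to get the height.

```bash
cat >> h.py <<'E'
A=np.radians(10)
def frame(n):
    y=np.cross([0,0,1],n); y/=np.linalg.norm(y); return np.stack([np.cross(y,n),y,n],1)
REL=Ro.from_euler('y',10,degrees=True).as_matrix()@np.diag([-1,-1,1.])@np.diag([1,-1,-1.])  # tool in ring frame
REL=Ro.from_euler('y',10,degrees=True).as_matrix()@np.array([[-1,0,0],[0,1,0],[0,0,-1.]])
eul=lambda M:list(Ro.from_matrix(M).as_euler('xyz',degrees=True))
def pick_rot(phi): return Ro.from_euler('z',phi,degrees=True).as_matrix()@REL
def pick(xy,half,op,phi,squeeze):
    M=pick_rot(phi); d=M[:,2]; e=eul(M); ring=np.array([*xy,.006+half])
    base=ring-d*.07
    robot.set_gripper(op); robot.move_pose(list(base+[0,0,.09]),e); robot.line_to(list(base+[0,0,.025]),vel=.15)
    hit=robot.line_to(list(base-[0,0,.02]),vel=.03,guard=4); p=np.array(robot.observe()["tool_pos"]); print("touch",hit,p,"L",(p[2]-.006)/-d[2])
    robot.line_to(list(p+[0,0,.0045]),vel=.05); robot.set_gripper(squeeze); o=robot.observe(); print("w",o["gripper_width"],o["ft_force"])
    p=np.array(o["tool_pos"]); Mt=Ro.from_euler('xyz',o["tcp_rot"],degrees=True).as_matrix()
    off=Mt.T@(ring-p); print("off",off); off[1]=0
    robot.line_to(list(p+[0,0,.12]),vel=.2); o=robot.observe(); print("w",o["gripper_width"],o["time"],o["tool_pos"]); return off
E
python3 - <<'E'
from h import *
for phi in(-20,-34):
    M=pick_rot(phi);print(phi,M[:,2],M[:,1],[np.round(robot.ik([*(COL+ -M[:2,2]*.07),z],eul(M))) for z in(.09,.2)])
off=pick(COL,.010,.054,-20,.03)
np.save("off_c.npy",off)
cv2.imwrite("pics/top1.png",robot.grab_frame("top"));cv2.imwrite("pics/side1.png",robot.grab_frame("side"))
E
```

```text
-20 [-0.16317591  0.05939117 -0.98480775] [0.34202014 0.93969262 0.        ] [array([-33.,  23.,   2.,  79.,  -2., -13.]), array([-33.,  20.,  10.,  90.,  -2., -13.])]
-34 [-0.14396086  0.09710283 -0.98480775] [0.5591929  0.82903757 0.        ] [array([-34.,  23.,   2.,  79.,  -0.,  -0.]), array([-34.,  20.,  10.,  90.,  -0.,  -0.])]
touch True [ 0.56931314 -0.22726227  0.07497738] L 0.07004146275159957
w 0.03977469258456164 [ 0.65569668 -0.36708463  4.74554157]
off [ 9.09200841e-04 -2.26511734e-05  6.49308028e-02]
w 0.03964583080239565 5.1333 [ 0.56908608 -0.22712283  0.1982366 ]
```

The collar is held with a stable width. Moving to pre-insertion above the tip.

```bash
cat >> h.py <<'E'
def tcp_for(off,h,c=c0,n=n0): 
    M=frame(n)@REL; return list(c+n*h-M@off),eul(M)
def shots(k):
    I=[robot.grab_frame(n) for n in("top","side")]; [cv2.imwrite(f"pics/{n}{k}.png",i) for n,i in zip(("top","side"),I)]; return I
E
python3 - <<'E'
from h import *
from ov import overlay
off=np.load("off_c.npy"); o=robot.observe(); print(o["ft_force"])
p,e=tcp_for(off,.115); robot.move_pose(p,e)
p,e=tcp_for(off,.075); robot.line_to(p,vel=.1); robot.pause(.3)
o=robot.observe(); print(o["time"],o["tool_pos"],p,o["tcp_rot"],e,o["ft_force"],o["gripper_width"])
T,S=shots(2); F=frame(n0); th=np.linspace(0,2*np.pi,60)
ring=lambda h,r:[c0+n0*h+r*(np.cos(a)*F[:,0]+np.sin(a)*F[:,1]) for a in th]
overlay(T,S,"pics/ov2.png",c0,n0,[ring(.065,.021),ring(.085,.021)])
E
```

```text
[ 0.48250068  0.58517191 -0.51209897]Traceback (most recent call last):
  File "<stdin>", line 4, in <module>
plant.IKError: the arm cannot take that pose within its joint ranges
```

Run:
```python
from h import *
from ov import overlay
off=np.load("off_c.npy")
p,e=tcp_for(off,.075)
for h in(.08,.085,.09,.1):
    print(h,[(dy,dz) for dy in(0,) for dz in(0,.02,.04) if robot.ik(list(np.array(tcp_for(off,h)[0])+[0.01*0,dy,dz]),e) is not None])
q=robot.ik(p,e); print(np.round(q))
v=list(np.array(p)+[0,0,.03])
robot.move_pose(v,e); robot.line_to(p,vel=.1); robot.pause(.3)
o=robot.observe(); print(o["time"],o["tool_pos"],p,o["tcp_rot"],e,o["ft_force"],o["gripper_width"])
T,S=shots(2); F=frame(n0); th=np.linspace(0,2*np.pi,60)
ring=lambda h,r:[c0+n0*h+r*(np.cos(a)*F[:,0]+np.sin(a)*F[:,1]) for a in th]
overlay(T,S,"pics/ov2.png",c0,n0,[ring(.065,.021),ring(.085,.021)])
```

```text
0.08 []
0.085 []
0.09 []
0.1 []AttributeError: 'NoneType' object has no attribute 'rint'

The above exception was the direct cause of the following exception:

Traceback (most recent call last):
TypeError: loop of ufunc does not support argument 0 of type NoneType which has no callable rint method
```

```bash
sed -i '/^def frame/,/^REL/s/y=np.cross(\[0,0,1\],n)/y=np.cross(n,[0,0,1])/' h.py
cat > c.py <<'E'
from h import *
from ov import overlay
off=np.load("off_c.npy")
p,e=tcp_for(off,.075); print(frame(n0)[:,0])
v=list(np.array(p)+[0,0,.03]); q=robot.ik(v,e); print(np.round(q))
robot.move_pose(v,e); robot.line_to(p,vel=.1); robot.pause(.3)
o=robot.observe(); print(o["time"],o["tool_pos"],p,o["tcp_rot"],e,o["ft_force"],o["gripper_width"])
T,S=shots(2); F=frame(n0); th=np.linspace(0,2*np.pi,60)
ring=lambda h,r:[c0+n0*h+r*(np.cos(a)*F[:,0]+np.sin(a)*F[:,1]) for a in th]
overlay(T,S,"pics/ov2.png",c0,n0,[ring(.065,.021),ring(.085,.021)])
E
python3 c.py
```

```text
[0.80455295 0.11640172 0.58236173]
[  7. -36. -37.  63.   1.  -1.]
7.5583 [0.49141855 0.19167054 0.24146363] [np.float64(0.49120072973248735), np.float64(0.19164365733811128), np.float64(0.2408112943696698)] [-179.99836946   25.66364494 -171.76532811] [np.float64(-180.0), np.float64(25.61682648598324), np.float64(-171.7676408483473)] [ 0.61132169 -0.03151142 -0.74883868] 0.039580995585547195
```

View pics/ov2.png

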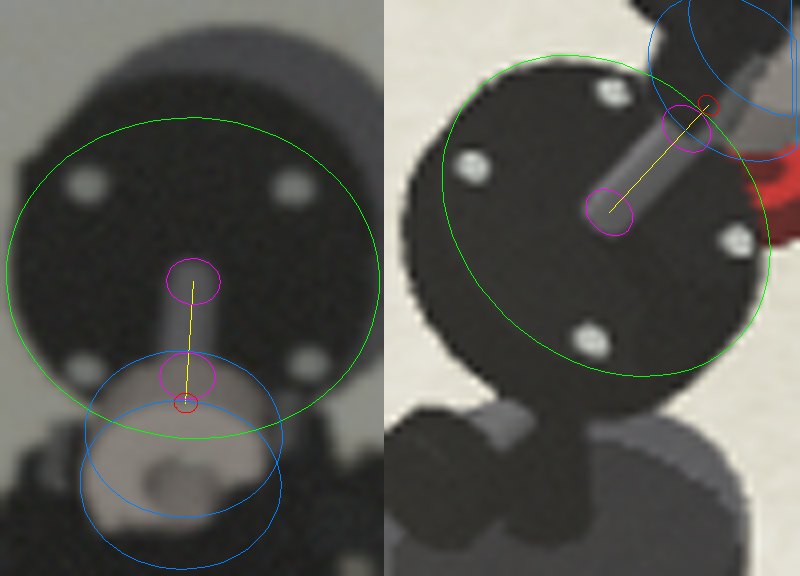

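In the top view the collar's bore (183,484) matches the prediction (180,485). The side crop cuts the ring off, so I'll take a wider one.

```bash
cat > ov_side.py <<'E'
from h import *
def side(S,out,circs,lines):
    x0,y0,w,h,k=270,215,60,70,8; o=cv2.resize(S[y0:y0+h,x0:x0+w],None,fx=k,fy=k,interpolation=cv2.INTER_CUBIC); o=cv2.convertScaleAbs(o,alpha=1.3)
    a=o.copy(); f=lambda P:np.round([(proj("side",p)-[x0,y0]+.5)*k-.5 for p in P]).astype(int)
    for C in circs: cv2.polylines(a,[f(C)],True,(255,128,0),1)
    for L in lines: cv2.polylines(a,[f(L)],False,(0,255,255),1)
    cv2.imwrite(out,np.hstack([o,a])[:,:960])
E
python3 - <<'E'
from ov_side import *
F=frame(n0); th=np.linspace(0,2*np.pi,60)
ring=lambda h,r:[c0+n0*h+r*(np.cos(a)*F[:,0]+np.sin(a)*F[:,1]) for a in th]
side(cv2.imread("pics/side2.png"),"pics/s2.png",[ring(.065,.021),ring(.085,.021),ring(.052,.0025)],[[c0,c0+.085*n0]])
I=cv2.imread("pics/s2.png"); cv2.imwrite("pics/s2.png",cv2.resize(I,(800,467)))
E
```

```text
(no output)
```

View pics/s2.png

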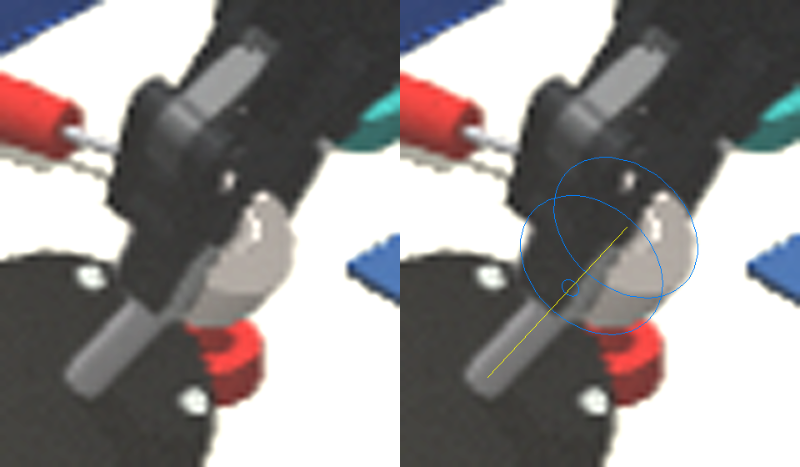

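In the side view the post lies on the predicted line. The collar sits about 0.7 px (about 1 mm) towards +x' of its prediction, so I'll shift it 0.8 mm back. Then I'll insert in small force-monitored steps with lateral correction.

```bash
cat >> h.py <<'E'
def insert(off,h0,h1,lat=np.zeros(2),vel=.04,hstop=None,fmax=10,step=.003):
    F=frame(n0); lat=np.array(lat,float); M=F@REL; robot.pause(.2); f0=np.array(robot.observe()["ft_force"]); h=h0
    while h>h1-1e-6:
        h-=step; p=c0+n0*h+F[:,:2]@lat-M@off
        robot.line_to(list(p),vel=vel,guard=25); robot.pause(.05)
        o=robot.observe(); f=F.T@(np.array(o["ft_force"])-f0); act=F.T@(np.array(o["tool_pos"])+M@off-c0)
        print(f"h {h*1e3:.1f} act {np.round(act*1e3,1)} f {np.round(f,1)} lat {np.round(lat*1e3,2)}")
        if f[2]>fmax: print("stop axial"); break
        g=np.where(abs(f[:2])>2,f[:2],0); lat=lat+np.clip(1e-4*g,-.0006,.0006)
    print("t",o["time"],"w",o["gripper_width"]); return h,lat
E
python3 - <<'E'
from h import *
off=np.load("off_c.npy")
h,lat=insert(off,.075,.024,lat=[-.0008,0],fmax=8); np.save("lat.npy",lat); print(h)
E
```

```text
h 72.0 act [-1.   0.  71.8] f [-0.5  0.  -0.7] lat [-0.8  0. ]
h 69.0 act [-0.9 -0.  68.9] f [-0.6  0.5  0.9] lat [-0.8  0. ]
h 66.0 act [-0.9 -0.  65.9] f [-1.  -0.6  0.4] lat [-0.8  0. ]
h 63.0 act [-0.9  0.  62.9] f [-1.  -0.1  1.3] lat [-0.8  0. ]
h 60.0 act [-0.9  0.  59.9] f [0.1 0.1 0.7] lat [-0.8  0. ]
h 57.0 act [-0.9  0.  56.9] f [-0.5 -0.9  0.1] lat [-0.8  0. ]
h 54.0 act [-0.9 -0.  53.9] f [-1.3 -0.6 -0.1] lat [-0.8  0. ]
h 51.0 act [-0.9 -0.  50.9] f [-1.   0.5  0.2] lat [-0.8  0. ]
h 48.0 act [-1.  -0.  47.9] f [-0.8  2.   1.5] lat [-0.8  0. ]
h 45.0 act [-0.9 -0.  44.9] f [-0.8  0.5  0.8] lat [-0.8  0. ]
h 42.0 act [-0.9 -0.  41.9] f [-1.3  0.2  0.7] lat [-0.8  0. ]
h 39.0 act [-0.9  0.  38.9] f [-0.2  0.4  1.1] lat [-0.8  0. ]
h 36.0 act [-0.9  0.  35.9] f [-1.8  0.5  0.3] lat [-0.8  0. ]
h 33.0 act [-0.9 -0.  32.9] f [-0.4  0.3  0.6] lat [-0.8  0. ]
h 30.0 act [-0.9 -0.  29.9] f [-0.7  1.  -0.3] lat [-0.8  0. ]
h 27.0 act [-0.9 -0.  26.9] f [-0.3  0.   1. ] lat [-0.8  0. ]
h 24.0 act [-0.9 -0.  23.9] f [-1.2 -0.1  0.1] lat [-0.8  0. ]
h 21.0 act [-0.9  0.  20.9] f [ 0.2  0.8 -0.2] lat [-0.8  0. ]
t 13.2583 w 0.0399420917879588
0.020999999999999963
```

The collar is threaded freely. Seating it now with finer steps.

```bash
python3 - <<'E'
from h import *
off=np.load("off_c.npy")
h,lat=insert(off,.021,.003,lat=np.load("lat.npy"),fmax=7,step=.0015,vel=.03); np.save("lat.npy",lat)
shots(3)
E
python3 - <<'E'
from h import *
from ov_side import side
off=np.load("off_c.npy")
F=frame(n0); th=np.linspace(0,2*np.pi,60)
ring=lambda h,r:[c0+n0*h+r*(np.cos(a)*F[:,0]+np.sin(a)*F[:,1]) for a in th]
side(cv2.imread("pics/side3.png"),"pics/s3.png",[ring(0,.021),ring(.02,.021)],[[c0,c0+.052*n0]])
I=cv2.imread("pics/s3.png"); cv2.imwrite("pics/s3.png",cv2.resize(I,(800,467)))
E
```

```text
h 19.5 act [-0.9 -0.  19.4] f [ 1.5  0.7 -0.4] lat [-0.8  0. ]
h 18.0 act [-0.9 -0.  17.9] f [0.3 0.8 0. ] lat [-0.8  0. ]
h 16.5 act [-0.9  0.  16.4] f [-0.1  0.1  0.9] lat [-0.8  0. ]
h 15.0 act [-0.9 -0.  14.9] f [-0.2 -0.3  0.3] lat [-0.8  0. ]
h 13.5 act [-0.8  0.  13.5] f [ 0.7 -0.   0.1] lat [-0.8  0. ]
h 12.0 act [-0.8 -0.  12. ] f [ 0.4 -0.   0.7] lat [-0.8  0. ]
h 10.5 act [-0.9  0.  10.5] f [-0.3  0.7  0.2] lat [-0.8  0. ]
h 9.0 act [-0.6  0.   9.1] f [0.4 0.7 3.7] lat [-0.8  0. ]
h 7.5 act [-0.4  0.1  8.9] f [-5.1  1.3 26.6] lat [-0.8  0. ]
stop axial
t 16.1583 w 0.039873712954905716
```

View pics/s3.png

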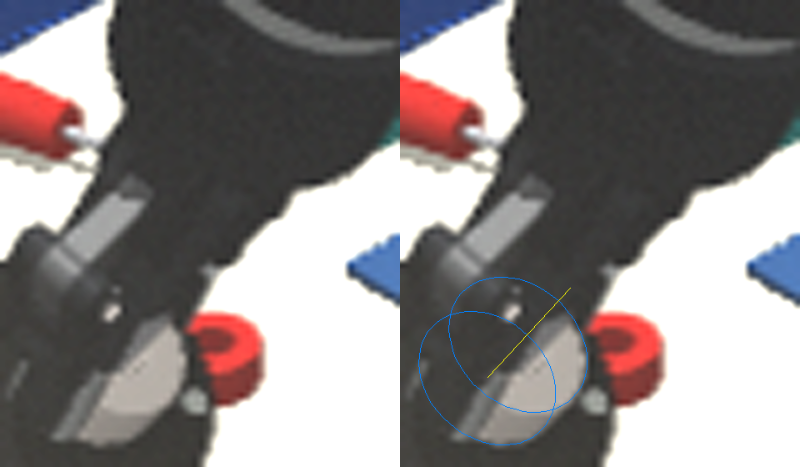

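The collar matches the predicted home outline, and axial force rises at h≈9 mm, so it's seated. Relax the load, release, retreat and pick the brass ring.

```bash
cat > d.py <<'E'
from h import *
off=np.load("off_c.npy"); F=frame(n0); M=F@REL; lat=F[:,:2]@[-.0006,0]
P=lambda h:list(c0+n0*h+lat-M@off)
robot.line_to(P(.009),vel=.03); robot.set_gripper(.058); print(robot.observe()["ft_force"],robot.observe()["gripper_width"])
robot.line_to(P(.078),vel=.15); p=np.array(P(.078)); robot.line_to(list(p+[0,0,.03]),vel=.2)
off=pick(BRA,.008,.050,-15,.024); np.save("off_b.npy",off); shots(4)
p,e=tcp_for(off,.078); robot.move_pose(list(np.array(p)+[0,0,.03]),e)
p=np.array(p)+F[:,0]*-.0006; robot.line_to(list(p),vel=.1); robot.pause(.2); shots(5)
o=robot.observe(); print(o["time"],o["gripper_width"],o["ft_force"])
from ov_side import side
th=np.linspace(0,2*np.pi,60); c1=c0-n0*.001
ring=lambda h,r:[c1+n0*h+F[:,0]*-.0006+r*(np.cos(a)*F[:,0]+np.sin(a)*F[:,1]) for a in th]
side(cv2.imread("pics/side5.png"),"pics/s5.png",[ring(0,.021),ring(.02,.021),ring(.071,.018),ring(.087,.018)],[[c1,c1+.087*n0]])
I=cv2.resize(cv2.imread("pics/s5.png"),(800,467))
T=cv2.resize(cv2.imread("pics/top5.png")[205:272,220:290],(418,400),interpolation=cv2.INTER_CUBIC)
o=np.hstack([I[:,400:],cv2.copyMakeBorder(cv2.convertScaleAbs(T[:,:400],alpha=1.5),0,67,0,0,0)]); cv2.imwrite("pics/s5.png",o)
E
python3 d.py
```

```text
[-0.35522378 -0.15857765  0.18477963] 0.05785864521071933
touch True [ 0.59664594 -0.14429711  0.07573908] L 0.07081491341504624
w 0.033181352263056886 [-0.19625329  0.24108385  3.39119342]
off [4.12750985e-04 7.62531810e-06 6.74679352e-02]
w 0.032564364463338165 22.2417 [ 0.5963426  -0.144186    0.19888972]
24.425 0.032979171333121886 [0.06108497 0.24998159 0.11934774]
```

View pics/s5.png

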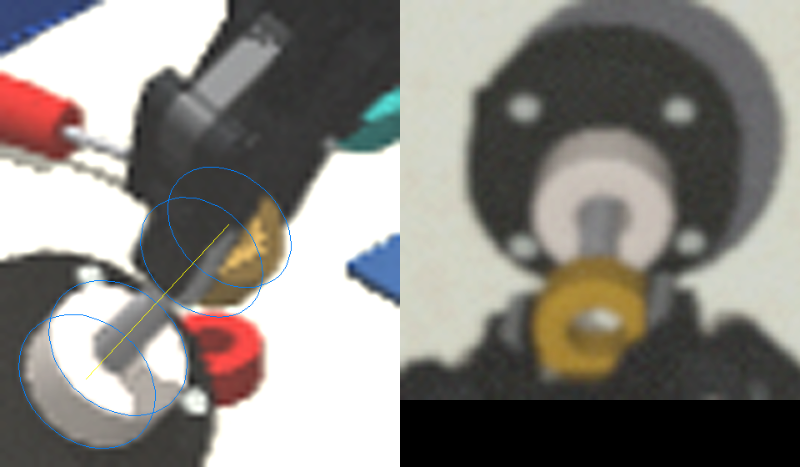

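The collar is flat, centred and released. The held brass ring looks slightly up-left of its prediction in the side view, so I'll quantify that with a colour mask.

Run:
```python
from h import *
F=frame(n0); off=np.load("off_b.npy"); M=F@REL
o=robot.observe(); Mt=Ro.from_euler('xyz',o["tcp_rot"],degrees=True).as_matrix()
cen=np.array(o["tool_pos"])+Mt@off; ax=F[:,2]; print("ring in foot",F.T@(cen-c0)*1e3)
th=np.linspace(0,2*np.pi,200)
cyl=lambda s:np.array([cen+F[:,0]*s+ax*k*.008+.018*(np.cos(a)*F[:,0]+np.sin(a)*F[:,1]) for k in(-1,1) for a in th])
for n in("side","top"):
    I=cv2.imread(f"pics/{n}5.png"); h,s,v=[a.astype(int) for a in cv2.split(cv2.cvtColor(I,cv2.COLOR_BGR2HSV))]
    m=((h>10)&(h<32)&(s>90)&(v>50)).astype(np.uint8); u,w=proj(n,cen).astype(int); k=np.zeros_like(m); k[w-14:w+15,u-14:u+15]=1; m&=k
    ys,xs=np.nonzero(m); p0=proj(n,cen); g=(proj(n,cen+F[:,0]*.001)-p0); e=g/np.linalg.norm(g)
    lat=(proj(n,cen+F[:,1]*.001)-p0)
    q=np.array([proj(n,x) for x in cyl(0)])
    pr=np.stack([xs,ys],1)@e; qq=q@e
    print(n,len(xs),"px/mm F0",g,"F1",lat,"obs",pr.min()-.5,pr.max()+.5,"pred",qq.min(),qq.max(),"bbox",xs.min(),xs.max(),ys.min(),ys.max(),"pred",q.min(0),q.max(0))
```

```text
ring in foot [ 4.59776490e-02 -1.84610457e-02  7.83866484e+01]
side 91 px/mm F0 [-0.39202752 -0.41663284] F1 [-0.32854181  0.27526579] obs -398.77675735817814 -389.6796003245436 pred -399.58181118621076 -378.5304704622047 bbox 300 311 245 260 pred [290.45772157 239.14316943] [313.02877887 261.62874114]
top 297 px/mm F0 [-0.09628951 -0.49355051] F1 [-0.5866747   0.07180443] obs -311.98658823849723 -290.78222279418003 pred -313.1519630235054 -290.03694024775314 bbox 242 260 248 268 pred [241.28085514 246.54138842] [263.00367287 269.60164345]
```

After allowing for mask erosion, the offset is 1 mm or less towards +x'. Insert with the same −0.8 mm correction that ran free for the collar.

Run:
```python
from h import *
off=np.load("off_b.npy")
h,lat=insert(off,.078,.036,lat=[-.0008,0],fmax=8)
if h<.037:
    h,lat=insert(off,h,.022,lat=lat,fmax=5,step=.001,vel=.03)
np.save("lat.npy",lat); np.save("hb.npy",h)
```

```text
h 75.0 act [-1.   0.  74.9] f [-0.5  1.1  0.7] lat [-0.8  0. ]
h 72.0 act [-0.9 -0.  71.9] f [-0.1  0.5  0.1] lat [-0.8  0. ]
h 69.0 act [-0.9 -0.  68.9] f [-0.8  0.4  1.2] lat [-0.8  0. ]
h 66.0 act [-0.9 -0.  65.9] f [-0.7  0.3  0.6] lat [-0.8  0. ]
h 63.0 act [-0.9 -0.  62.9] f [-0.1  0.6  1.2] lat [-0.8  0. ]
h 60.0 act [-0.9  0.  59.9] f [-0.   0.   0.5] lat [-0.8  0. ]
h 57.0 act [-0.9  0.  56.9] f [-0.4 -0.3  0.9] lat [-0.8  0. ]
h 54.0 act [-0.9 -0.  53.9] f [-0.8  0.4 -0.2] lat [-0.8  0. ]
h 51.0 act [-0.9 -0.  50.9] f [-0.5  0.1  0.8] lat [-0.8  0. ]
h 48.0 act [-0.9  0.  47.9] f [-0.5  0.6  1.6] lat [-0.8  0. ]
h 45.0 act [-0.9 -0.  44.9] f [-0.7  0.1  0.4] lat [-0.8  0. ]
h 42.0 act [-0.9 -0.  41.9] f [-0.7  0.2  0.7] lat [-0.8  0. ]
h 39.0 act [-0.9  0.  38.9] f [-0.8  0.6  1. ] lat [-0.8  0. ]
h 36.0 act [-0.9  0.  35.9] f [-0.1  0.3  0.2] lat [-0.8  0. ]
h 33.0 act [-0.9  0.  32.9] f [-0.6  1.3  0.2] lat [-0.8  0. ]
t 29.125 w 0.032627109696266796
h 32.0 act [-0.8  0.  32. ] f [0.3 0.6 0.9] lat [-0.8  0. ]
h 31.0 act [-0.8 -0.  31. ] f [ 0.9  0.7 -0.1] lat [-0.8  0. ]
h 30.0 act [-0.9 -0.  30. ] f [-0.7  0.9 -0.1] lat [-0.8  0. ]
h 29.0 act [-0.8  0.  29. ] f [0.  1.5 0.2] lat [-0.8  0. ]
h 28.0 act [-0.8 -0.  28. ] f [0.6 0.3 0.8] lat [-0.8  0. ]
h 27.0 act [-0.6  0.  27.1] f [0.1 1.  3.3] lat [-0.8  0. ]
h 26.0 act [-0.5  0.  26.9] f [-3.8  0.4 17.7] lat [-0.8  0. ]
stop axial
t 31.425 w 0.03297653247854029
```

Contact came at h≈27 mm, 18 mm above the collar's 9, which is exactly as expected. Release, retreat and look.

Run:
```python
from h import *
from ov_side import side
off=np.load("off_b.npy"); F=frame(n0); M=F@REL; lat=F[:,:2]@[-.0006,0]
P=lambda h:list(c0+n0*h+lat-M@off)
robot.line_to(P(.0270),vel=.03); robot.set_gripper(.055)
robot.line_to(P(.078),vel=.15); p=np.array(P(.078)); robot.line_to(list(p+[0,0,.03]),vel=.2)
p,e=np.array(robot.observe()["tool_pos"]),eul(pick_rot(-25)); robot.move_pose([.5,-.05,.3],e); robot.pause(.3)
shots(6); print(robot.observe()["time"],robot.observe()["ft_force"])
th=np.linspace(0,2*np.pi,60); c1=c0-n0*.001
ring=lambda h,r:[c1+n0*h+r*(np.cos(a)*F[:,0]+np.sin(a)*F[:,1]) for a in th]
side(cv2.imread("pics/side6.png"),"pics/s6.png",[ring(.0,.021),ring(.02,.018),ring(.036,.018)],[])
I=cv2.resize(cv2.imread("pics/s6.png"),(800,467))
T=cv2.resize(cv2.imread("pics/top6.png")[205:272,220:290],(400,400),interpolation=cv2.INTER_CUBIC)
cv2.imwrite("pics/s6.png",np.hstack([I[:,400:],cv2.copyMakeBorder(cv2.convertScaleAbs(T,alpha=1.5),0,67,0,0,0)]))
# bystanders: change outside robot between first and last top picture
a,b=cv2.imread("pics/top0.png"),cv2.imread("pics/top6.png"); 
for nm,(u,v) in dict(spare=(392,239),flux=(333,329),wool=(477,131),housing=(153,263),driver=(361,132),tin=(439,354)).items():
    print(nm,np.abs(a[v-12:v+13,u-12:u+13].astype(int)-b[v-12:v+13,u-12:u+13]).mean())
```

```text
34.1667 [ 0.26243954 -0.04951642 -0.18781346]
spare 12.897066666666667
flux 13.992
wool 30.253333333333334
housing 31.4048
driver 27.2944
tin 59.35893333333333
```

View pics/s6.png

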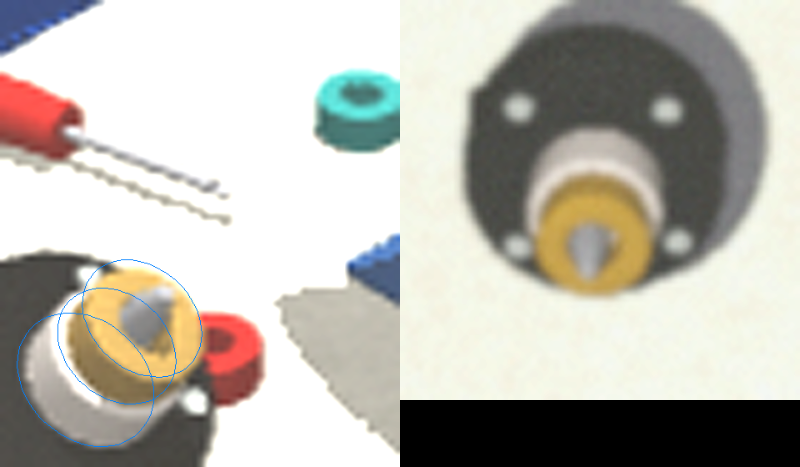

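Both rings are stacked flat, with the post tip through the brass ring. The bystander differences look like an exposure change, so one look at the full top view will confirm.

View pics/top6.png

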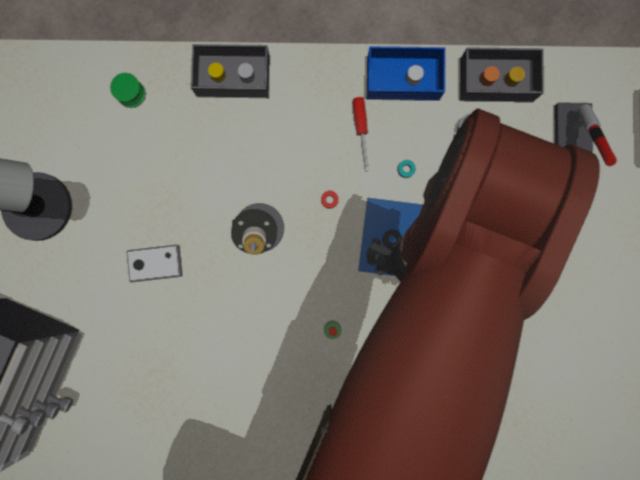

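The spare (392,239), flux, driver and housing are where they started. The pot and tin are hidden under the arm, but nothing was done near them. The gripper is clear, so I'm handing in.

```bash
python3 -c "
from plant import robot
print(robot.job_done()); print(robot.observe()['time'])"
```

```text
the job is handed in; nothing more can be done
None
the job is handed in; nothing more can be done
```

The white collar and the brass ring are both home on the post and released, and I've handed the job in. The interface gives no verdict.

**What I did:** I found the black face and post by triangulating its four screw dots in both cameras. Each ring was gripped with the tool tilted 10° to its axis, because a straight grip was out of the arm's reach above the post tip. I then guided each one down the post in small steps while watching the wrist force.

**Checks on the rings:**
- **Collar:** it made firm contact 9 mm up by my estimate, against 10 mm nominal. My estimate of the face position is about 1 mm too high.
- **Brass ring:** it made contact at 27 mm, exactly 18 mm above the collar as it should be.
- **Insertion:** sideways force stayed within about 2 N until each ring seated. The final push peaked at about 27 N for the collar and 18 N for the brass ring.
- **Last pictures:** both rings are flat, centred and stacked with the gripper clear. Robot time was about 34 s of the 59 s allowed.

**Checks that failed or disagreed:**
- **Moved-object check:** comparing the first and last top pictures told me nothing, because the brightness had changed. By eye, the spare, bottle, screwdriver and housing had not moved. The pot and tin were hidden or nearly hidden by the arm, though I did no work near them.
- **Ring offset:** the side view put each held ring up to about 1 mm off its prediction. A 0.8 mm correction let both go down freely.

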